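# Park the test cartridge on its hook

## Robot

A 6-joint arm with a two-finger parallel gripper is mounted at the origin on the work surface. World frame = base frame: x ahead of the robot, y to its left, z up, the work surface at z = 0. Lengths are in mm, angles in rad, forces in N, time in s.
With the tool pointing down it reaches from about 325 to 900 mm from the base axis. Payload 6.1 kg.
Tool frame: the origin (TCP) lies at the very end of the fingers, on their centre line; the grasp point (between the pads) lies 19 mm behind it; z points along the fingers, y is the direction in which the jaws open and shut (so a half turn about z gives the same grasp; the last joint's range is limited). The gripper opens to 87 mm and grips with 3 to 60 N. Pads are 19 mm wide; open, the fingers measure 117 mm over their backs; the gripper's body (75 mm by 190 mm) begins 51 mm behind the grasp point.
Start: joints at [1.071, 0.22, 1.526, -0, 1.395, -0.126], TCP at [228.22, 581.834, 194.138] pointing down, gripper open.
Joint ranges: [-2.98, 2.98], [-0.91, 2.08], [0.09, 2.57], [-1.24, 4.39], [0.2, 2.65], [-2.68, 2.68]. Speed limits (rad/s): [2.57, 2.57, 3.01, 3.14, 3.14, 3.14].

## Interface

Orientations are given as a 3x3 rotation matrix whose columns are the frame's x, y, z axes.
In Python, from plant import telemetry, viewer, workorder gives the robot as it stands.
- The arm moves only by the tool step_arm, never from a script. Its argument "commands" is a list that holds one entry, the list of rows, each a list of 5 numbers: the closure, from -1 (fully open) to 1 (shut), so that 0 is half open, then the shift along the tool's x, y, z in mm, then the turn about the tool's z in rad. A call has 1 to 12 rows; each row is the pose to reach, as a shift and turn from the pose commanded when the call began, along the tool's axes at that moment; what a row does not reach only later rows make up. A row lasts 1/10 s, in which the tool goes at most 50 mm and 8.59 degrees, less where a joint would pass 70% of its speed; a pose out of reach is approached as far as the arm can. A call with a gripper value outside its range is refused whole. The fingers move at their own pace and stop on an object; the grip force is fixed at half the most. Time passes only in rows, so rows that repeat a pose let the fingers close. It gives the time, the measured TCP pose, the force and the opening at its end, in the units of the state.
- telemetry.sense(): the state, without advancing time (a new reading comes with each control period).
- viewer.snapshot(name): name is "scene" or "side" or "wrist"; returns (picture, depth): 384x512x3 uint8, blue, green, red; 384x512 float32, mm along the optical axis (not along the pixel's ray), 0 where there is no reading.
- viewer.camera_model(name): a dict with "fx", "fy", "cx", "cy" (pixels), "R" (3x3) and "t" (3): a world point X has camera coordinates R X + t. Camera axes: x right, y down, z forward; pixel columns grow to the right and rows downward; lengths in mm; the calibration is good to about 2 mm. A picture is of the moment at which its call begins: read the wrist's pose just before it. camera_model takes no time and is no camera call; for the wrist camera it gives the pose at the moment of the call.
- workorder.job_done(): hands the job in, once; it reports no verdict.
The state is a dict: "time": time; "joint_pos": joint angles; "dq": joint speeds; "tau": joint torques, N m; "tool_pos": TCP position; "eef_rot": TCP orientation; "ft_force": force on the tool from outside, world axes, zero at the start; "moment": the same for the moment, N m; "grip_width": opening from 0.0 (shut) to 1.0 (fully open).
Only numpy, scipy, OpenCV 4.12 (cv2) and the standard library are available. Lean on these libraries where they do the work, as an engineer would, in place of code of your own. Each camera call takes 0.05 s, during which the arm holds its last target. There are 200 camera calls.

## Task

Free the white test cartridge from the pale green docking unit by squeezing its orange snap tab inward while lifting it straight out, without forcing the latch. Then hang it by its black bow handle on the yellow hook of the parking stand, lowering it gently until the hook carries it before you let go (do not drop it or ram the hook), and leave it hanging freely with the gripper withdrawn. Leave the bottle, the circuit board and the screwdriver where they are.

Things in the scene. Friction and masses are not known exactly. Their poses are not given: they have to be found in the camera images.
- dock: Pale green docking unit fixed to the bench, 150 (x) x 180 (y) x 70 mm high; origin: centre of its underside, z up. A pocket 113 (y) x 39 (x) mm, 50 mm deep, opens in its top, centred, with a recess in its +x wall. A steel lip at the top of the recess overhangs the tooth of the cartridge's tab: unless the tab is pressed the cartridge can rise only about 3 mm.
- cart: White test cartridge, green boards on its faces, 0.25 to 0.48 kg, latched upright in the dock's pocket (1.5 mm play), axes parallel to the dock's at the start. Origin: centre of its underside, z up. Box 36 (x) x 110 (y) x 80 mm high; a black bow handle above it, in its y-z plane, makes it 160 mm high. It balances near x = y = 0.
- cart_mid (a point): Centre of the cartridge, half-way up its total height (80 mm above its underside); same axes as the cartridge.
- cart_bow (a point): Middle of the bow handle's bar, at cartridge (0, 0, 155) mm; the place for the hook. The bar is round, 10 mm thick, along cartridge y, carried by a thin leg at y = -50 mm and a grip block at y = 24 to 44 mm (x -12 to +12, up to 160 mm). The window under it is 70 mm high (80 to 150 mm above the underside), from y = -45 to +24 mm.
- cart_grip (a point): Between grip block and pressed tab, at cartridge (5, 34, 142) mm. Squeezing here along cartridge x takes the block (flat face at x = -12) and the tab (outer face at x = +30 free, +22 pressed) together: 42 mm wide at first, 34 mm when pressed.
- tab (a joint): Orange snap tab: upright strip 20 mm wide (cartridge y 24 to 44) on the cartridge's +x side, its ribbed finger pad at the top (124 to 158 mm up) beside the grip block, a tooth near its foot. Value: m pressed inward (to cartridge -x), 0 out, 0.008 fully in. Sprung, 4 N to start, 8 N fully in; the tooth is clear of the lip beyond about 0.006; springs back when let go.
- stand: Parking stand fixed to the bench: dark base plate 150 mm wide, 12 mm thick, from x = -35 to +75 mm; upright aluminium tube 26 mm thick, 150 mm high (black clamp ring 34 mm at its top). Origin: tube axis at bench level, z up. A steel rod 16 mm thick telescopes up out of the tube and carries at its top a yellow hook arm that reaches along the stand's -x, in its y = 0 plane.
- tube_top (a point): Top end of the tube, 150 mm up. Hook arm: level round bar 12 mm thick out to x = -95 mm from the tube axis, then an upturned tip to x = -107 mm, 12 mm higher than the bar's upper side. The rod is clamped (rigid) at any height: the bar's upper side is 200 to 230 mm above the bench, not measured; feel or see it. Nothing rises above the arm but the tip. The handle should rest crosswise on the level bar, about 60 mm out.
- bottle: Bystander: clear bottle with red cap, 48 mm across, 100 mm high; origin centre of underside.
- board: Bystander: green circuit board lying flat, 80 x 100 x 6 mm; origin centre of underside.
- driver: Bystander: blue screwdriver lying flat, about 200 mm long along its x.
Not all that is in view belongs to the job. What is shaped like the cart but blue is not meant. What is shaped like the dock but blue is not meant.

How it is judged:
By the outcome, as a careful person would: the job done as asked, in the order asked, and still so for the second after the job is handed in, with the robot touching nothing.
It also fails if it takes over 56 s, if anything falls off the work surface, if the arm or the gripper's body presses on something with over 40 N, if the wrist force passes 120 N, or if a joint passes its speed limit or range.

## Working session

There is one attempt and no reset: what is moved stays moved. The work goes in short steps, Python scripts to look and compute and a tool call to move; the robot and the scene stay as the last step left them, time stands still between calls to the robot, and variables do not carry over. Pictures are saved under pics/ and viewed, about 8 in all and at most 12, crops included, and the job is handed in when it is done.

Besides the shell and the picture viewer there is one more tool, called after "Emit:" as name(argument=value, ...), one argument or row to a line, values as JSON. step_arm: Moves the arm, as the interface text tells. Its arguments: {"type":"object","properties":{"commands":{"type":"array","items":{"type":"array","items":{"type":"array","items":{"type":"number"}}}}},"required":["commands"]}

```bash
mkdir -p pics; ls
cat > h.py <<'E'
import numpy as np,cv2
from plant import telemetry,viewer,workorder
def snap(n,tag):
    M=viewer.camera_model(n); p,d=viewer.snapshot(n)
    cv2.imwrite(f'pics/{tag}.png',p); np.savez(f'pics/{tag}.npz',p=p,d=d,**{k:np.array(v) for k,v in M.items()})
def load(tag): return np.load(f'pics/{tag}.npz')
def world(L,u,v,r=0):
    d=L['d'][v-r:v+r+1,u-r:u+r+1]; z=np.median(d[d>0])
    c=np.array([(u-L['cx'])/L['fx']*z,(v-L['cy'])/L['fy']*z,z]); return L['R'].T@(c-L['t'])
def cloud(L):
    v,u=np.mgrid[:384,:512]; z=L['d']
    c=np.stack([(u-L['cx'])/L['fx']*z,(v-L['cy'])/L['fy']*z,z],-1); return (c-L['t'])@L['R']
E
python3 - <<'E'
from h import *
s=telemetry.sense(); print(s['time'],s['tool_pos'],s['eef_rot'],s['ft_force'],s['grip_width'])
snap('scene','s0');snap('side','d0')
a=cv2.imread('pics/s0.png');b=cv2.imread('pics/d0.png')
cv2.imwrite('pics/both0.png',cv2.resize(np.vstack([a,b]),(800,1200))[:600]);cv2.imwrite('pics/b1.png',cv2.resize(b,(800,600)))
cv2.imwrite('pics/a1.png',cv2.resize(a,(800,600)))
E
```

```text
pics
0.0 [227.89781454 581.21727745 193.00823094] [[-9.30934730e-01  3.65184370e-01 -9.50877335e-04]
 [ 3.65185526e-01  9.30933109e-01 -1.75440809e-03]
 [ 2.44520782e-04 -1.98048606e-03 -9.99998009e-01]] [0.14250598 0.44015634 0.79301612] 1.0020365572062113
```

View pics/a1.png

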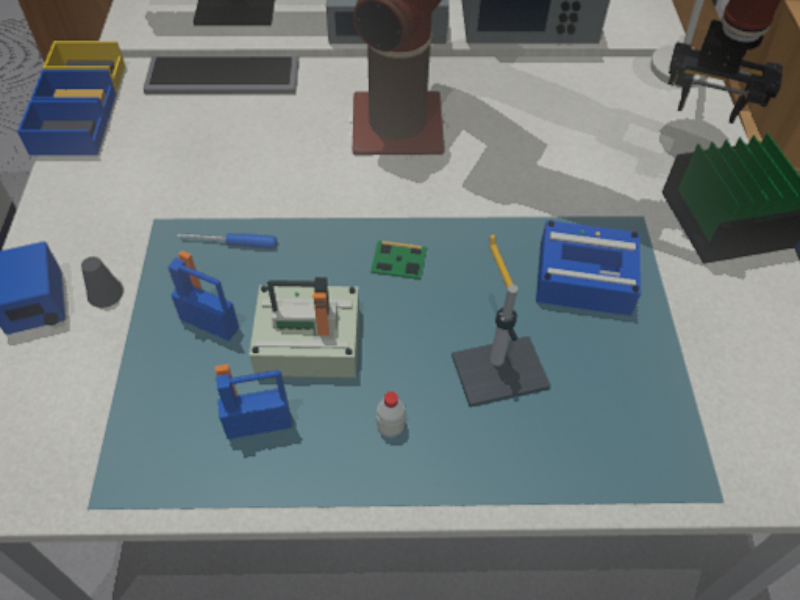

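View pics/b1.png

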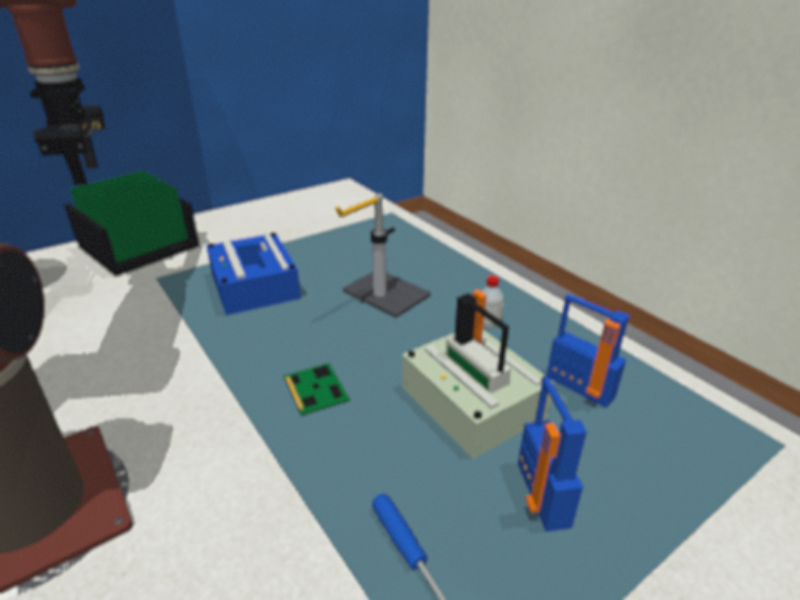

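The scene view shows the robot at the top, so world +x is down the image and +y is right. There are three cartridge-shaped things:
- white at (305,310) in the green dock
- blue at (205,300)
- blue at (253,400)

Of the dock-shaped things, the pale green one is at (305,330) and the blue one is at (590,265). The white cartridge in the green dock fits the description: black bow, orange tab at (321,312) on the +x side. The stand is at (500,340) and its yellow hook runs from (510,285) to (492,240).

Run:
```python
from h import *
for t in 's0','d0':
    L=load(t);P=cloud(L);hsv=cv2.cvtColor(L['p'],cv2.COLOR_BGR2HSV);z=P[...,2];ok=L['d']>0
    H,S,V=[hsv[...,i].astype(int) for i in range(3)]
    def rep(n,m):
        q=P[m]
        if len(q)<5: print(t,n,len(q));return q
        print(t,n,len(q),'med',np.median(q,0).round(1),'lo',np.percentile(q,2,0).round(1),'hi',np.percentile(q,98,0).round(1)); return q
    reg=ok&(P[...,0]>300)&(P[...,0]<900)&(abs(P[...,1])<450)
    q=rep('z70',reg&(abs(z-70)<5)&(P[...,1]<0)&(P[...,1]>-320)&(S<90)&(V>110))
    if len(q)>5: print(cv2.minAreaRect(q[:,:2].astype(np.float32)))
    y=reg&(H>18)&(H<30)&(S>140)&(z>150); q=rep('hook',y)
    if len(q)>5:
        c=q[:,:2]; m=c.mean(0);w=np.linalg.svd(c-m)[2][0]; print('dir',w,'rng',((c-m)@w).min(),((c-m)@w).max(),'m',m); print(np.sort(q[:,2]).round(0)[::max(1,len(q)//15)])
    o=reg&(H<16)&(H>3)&(S>150)&(z>75); rep('orange',o&(P[...,1]>-260))
    b=reg&(V<60)&(z>135)&(z<185)&(P[...,1]<0); rep('bow',b)
    rep('tube',reg&(z>20)&(z<145)&(P[...,1]>120)&(P[...,1]<300)&(S<60)&(P[...,0]>450))
    rep('base',reg&(z>7)&(z<17)&(P[...,1]>80)&(P[...,1]<330)&(V<95)&(P[...,0]>450)&(S<80))
L=load('s0');cv2.imwrite('pics/c1.png',np.hstack([cv2.resize(L['p'][170:250,150:240],(540,480),interpolation=2)[:, :400],cv2.resize(L['p'][145:265,280:360],(320,480),interpolation=2)]))
```

```text
s0 z70 1738 med [ 624.2 -170.4   71.4] lo [ 522.5 -261.7   66.1] hi [781.6 -15.3  74.7]
((657.8857421875, -155.2750701904297), (334.79583740234375, 223.90406799316406), 17.932992935180664)
s0 hook 114 med [591.  152.3 224.6] lo [546.6 140.9 218.8] hi [631.9 164.2 235.3]
dir [0.97138855 0.23749588] rng -46.41633995493324 45.38154610849765 m [590.40539567 152.2243906 ]
[217. 220. 221. 222. 223. 223. 224. 224. 225. 225. 225. 226. 226. 227.
 228. 230. 237.]
s0 orange 34 med [ 621.2 -142.7  178.5] lo [ 613.5 -150.   114.8] hi [ 626.7 -131.3  182.6]
s0 bow 77 med [ 598.7 -181.1  176.3] lo [ 593.9 -226.7  139. ] hi [ 607.7 -131.2  181.4]
s0 tube 251 med [652.9 166.2  76. ] lo [489.  154.4  23.7] hi [658.4 295.4 126.9]
s0 base 1546 med [672.2 170.9  13.2] lo [607.2  98.3   8.3] hi [725.  244.7  16.7]
d0 z70 1917 med [ 562.1 -206.8   70.3] lo [ 520.1 -263.6   66.3] hi [755.9 -41.   74.7]
((650.74267578125, -137.06639099121094), (259.0501708984375, 260.88818359375), 88.56940460205078)
d0 hook 68 med [587.2 148.2 221.2] lo [545.4 139.  218.1] hi [634.6 159.5 228.2]
dir [-0.9731273  -0.23026782] rng -49.395233096724894 45.72628079096666 m [588.95014182 148.83898084]
[215. 218. 219. 219. 219. 220. 220. 221. 221. 222. 222. 222. 223. 223.
 223. 224. 225.]
d0 orange 161 med [ 621.6 -146.6  134.8] lo [ 595.5 -171.9   95.3] hi [ 624.3 -134.7  180.7]
d0 bow 306 med [ 590.7 -150.1  166.8] lo [ 583.8 -228.5  136. ] hi [ 603.  -135.   180.4]
d0 tube 302 med [637.5 157.6  80.2] lo [490.4 151.6  22.1] hi [651.6 287.2 142.5]
d0 base 659 med [655.2 147.9  12.5] lo [603.5  92.7   8.4] hi [718.3 229.5  15. ]
```

View pics/c1.png

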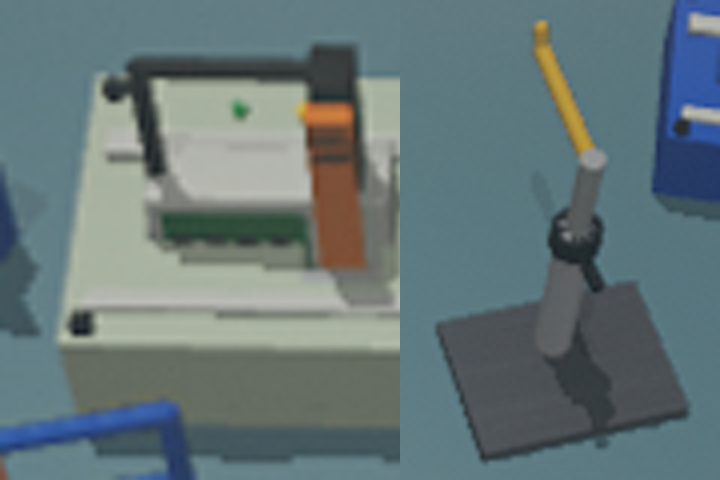

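The crop confirms it. Left: the white cartridge's orange tab at about (330,190) and its black bow at (220,68), in the pale green dock. Right: the yellow hook points toward the robot, with its tip at (541,30). The bow top reads z≈180, which fits 20+160. The stand origin is about (649,165) with yaw about 0.236. Next I go above the cartridge.

Emit:
step_arm(
  commands=[
    [[-1,0,0,-50,0],[-1,0,0,-107,0],[-1,-34,-30,-107,0.13],[-1,-68,-60,-107,0.26],[-1,-102,-90,-107,0.39],[-1,-136,-120,-107,0.52],[-1,-170,-150,-107,0.65],[-1,-204,-180,-107,0.78],[-1,-238,-210,-107,0.91],[-1,-272,-240,-107,1.04],[-1,-306,-270,-107,1.15],[-1,-340,-300,-107,1.197]],
  ],
)

```text
time: 1.3
tool_pos: [435.5, 176.7, 300.9]
eef_rot: [[0.004, 1.0, -0.0], [1.0, -0.004, 0.0], [0.0, -0.0, -1.0]]
ft_force: [0.5, 1.0, -0.6]
grip_width: 0.999
```

Run:
```python
from h import *
s=telemetry.sense(); print(s['time'],s['tool_pos'],s['eef_rot'].round(4) if hasattr(s['eef_rot'],'round') else s['eef_rot'],s['joint_pos'])
L=load('d0');P=cloud(L);hsv=cv2.cvtColor(L['p'],cv2.COLOR_BGR2HSV)
for t in 's0','d0':
    L=load(t);P=cloud(L);V=L['p'].max(-1);z=P[...,2]
    q=P[(L['d']>0)&(V<70)&(z>168)&(z<184)&(P[...,0]>560)&(P[...,0]<640)&(P[...,1]<-155)&(P[...,1]>-240)]
    print(t,len(q),q.mean(0).round(1),np.polyfit(q[:,1],q[:,0],1))
```

```text
1.3 [435.49618865 176.65202964 300.90694851] [[ 3.6e-03  1.0e+00 -1.0e-04]
 [ 1.0e+00 -3.6e-03  1.0e-04]
 [ 1.0e-04 -1.0e-04 -1.0e+00]] [ 2.17243906e-01 -2.08619209e-01  1.76009071e+00  8.99987119e-05
  1.59019866e+00  2.20877522e-01]
s0 69 [ 596.6 -196.   178.9] [4.02357019e-02 6.04527789e+02]
d0 95 [ 591.5 -197.   176.9] [2.77742100e-02 5.96937317e+02]
```

Emit:
step_arm(
  commands=[
    [[-1,-40,21,0,0],[-1,-80,42,0,0],[-1,-120,63,0,0],[-1,-160,84,0,0],[-1,-200,105,0,0],[-1,-240,126,0,0],[-1,-280,147,0,0.03],[-1,-318,165,0,0.03],[-1,-318,165,0,0.03],[-1,-318,165,0,0.03]],
  ],
)

```text
time: 2.3
tool_pos: [599.8, -140.2, 299.9]
eef_rot: [[0.032, 0.999, -0.002], [0.999, -0.032, 0.001], [0.001, -0.002, -1.0]]
ft_force: [0.2, -0.2, -0.7]
grip_width: 1.002
```

Run:
```python
from h import *
s=telemetry.sense(); print(s['time'],s['tool_pos'],s['ft_force'])
snap('wrist','w0');L=load('w0');cv2.imwrite('pics/w0b.png',cv2.resize(L['p'],(800,600)))
P=cloud(L);hsv=cv2.cvtColor(L['p'],cv2.COLOR_BGR2HSV);z=P[...,2]
V=hsv[...,2];H=hsv[...,0];S=hsv[...,1];near=(L['d']>0)&(abs(P[...,0]-600)<60)&(abs(P[...,1]+175)<80)
for n,m in dict(bar=near&(V<80)&(z>172)&(z<185)&(P[...,1]<-155),block=near&(V<80)&(z>174)&(z<186)&(P[...,1]>-150),orange=near&(H<16)&(S>140)&(z>160),white=near&(S<50)&(V>120)&(z>95)&(z<106)).items():
    q=P[m]; print(n,len(q))
    if len(q)>10: print(np.percentile(q,[2,50,98],axis=0).round(1).tolist(),np.polyfit(q[:,1],q[:,0],1).round(4))
```

```text
2.3 [ 599.81573217 -140.2360156   299.86225167] [ 0.21404091 -0.16113373 -0.66697505]
bar 377
[[589.0, -202.9, 176.7], [593.8, -179.9, 179.5], [598.4, -156.2, 181.4]] [2.280000e-02 5.979324e+02]
block 407
[[583.8, -148.8, 175.9], [594.6, -139.1, 180.2], [605.8, -130.4, 181.7]] [-6.700000e-03  5.938751e+02]
orange 218
[[614.7, -149.8, 163.1], [619.5, -139.3, 178.2], [624.8, -130.9, 179.8]] [4.800000e-02 6.262446e+02]
white 1115
[[576.2, -226.2, 98.2], [598.9, -181.5, 100.3], [612.3, -120.0, 101.9]] [3.390000e-02 6.004477e+02]
```

View pics/w0b.png

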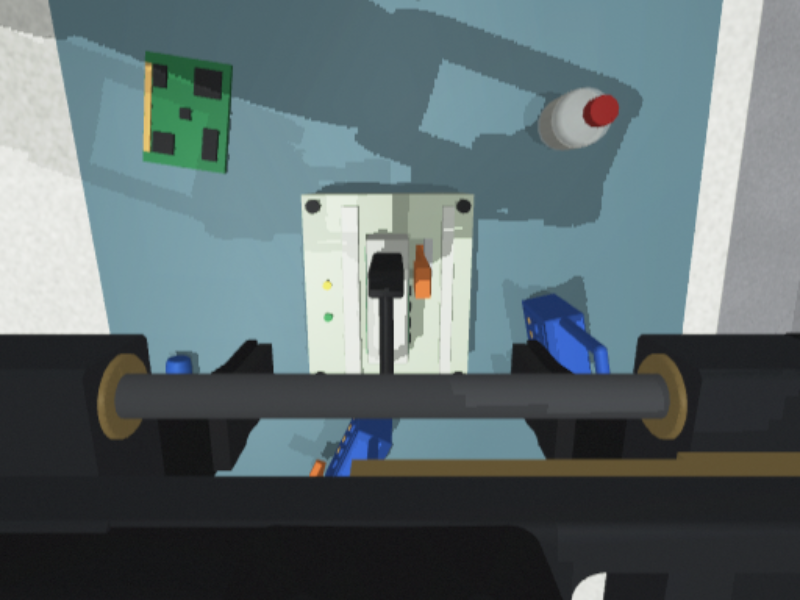

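The wrist view shows the block at (387,275) and the orange tab at (422,275). In world coordinates the block is centred at (594.8,-139.6) and the tab's outer face is at x≈625, matching the given sizes. The TCP is already centred for the pressed width, so I descend.

Emit:
step_arm(
  commands=[
    [[-1,1,0,35,0],[-1,1,0,70,0],[-1,1,0,105,0],[-1,1,0,130,0],[-1,1,0,145,0],[-1,1,0,157,0],[-1,1,0,157,0],[-1,1,0,157,0]],
  ],
)

```text
time: 3.15
tool_pos: [601.0, -138.5, 145.5]
eef_rot: [[0.03, 1.0, 0.002], [1.0, -0.03, -0.001], [-0.001, 0.002, -1.0]]
ft_force: [-0.8, -0.5, 0.8]
grip_width: 1.001
```

Emit:
step_arm(
  commands=[
    [[1,0,0,0,0],[1,0,0,0,0],[1,0,0,0,0],[1,0,0,0,0],[1,0,0,0,0],[1,0,0,0,0],[1,0,0,0,0],[1,0,0,0,0]],
  ],
)

```text
time: 3.95
tool_pos: [599.9, -138.6, 144.1]
eef_rot: [[0.03, 1.0, -0.001], [1.0, -0.03, -0.0], [-0.0, -0.001, -1.0]]
ft_force: [-1.5, -0.2, 1.4]
grip_width: 0.368
```

The opening of 0.368 is about 32 mm, so the tab is pressed. Now a gentle lift while I watch the force.

Emit:
step_arm(
  commands=[
    [[1,0,0,0,0],[1,0,0,-2,0],[1,0,0,-4,0],[1,0,0,-6,0],[1,0,0,-6,0]],
  ],
)

```text
time: 4.45
tool_pos: [600.2, -138.6, 150.1]
eef_rot: [[0.03, 1.0, -0.0], [1.0, -0.03, 0.0], [0.0, -0.0, -1.0]]
ft_force: [-0.2, -1.0, -4.5]
grip_width: 0.371
```

Emit:
step_arm(
  commands=[
    [[1,0,0,-5,0],[1,0,0,-10,0],[1,0,0,-16,0],[1,0,0,-24,0],[1,0,0,-32,0],[1,0,0,-40,0],[1,0,0,-50,0],[1,0,0,-60,0],[1,0,0,-70,0],[1,0,0,-80,0],[1,0,0,-80,0]],
  ],
)

```text
time: 5.55
tool_pos: [601.4, -139.0, 232.6]
eef_rot: [[0.03, 1.0, 0.003], [1.0, -0.03, -0.001], [-0.001, 0.003, -1.0]]
ft_force: [0.7, 0.3, -3.3]
grip_width: 0.367
```

Run:
```python
from h import *
s=telemetry.sense(); print(s['time'],s['tool_pos'],s['ft_force'],s['moment'],s['grip_width'])
snap('scene','s1');snap('side','d1')
a=load('s1')['p'][130:260,120:250];b=load('d1')['p'][100:300,230:430]
cv2.imwrite('pics/x1.png',np.hstack([cv2.resize(a,(400,400)),cv2.resize(b,(400,400))]))
```

```text
5.55 [ 601.35837893 -138.96802663  232.59561986] [ 0.73964369  0.33983592 -3.31817149] [0.02832643 0.030036   0.04289341] 0.36741343205032356
```

View pics/x1.png

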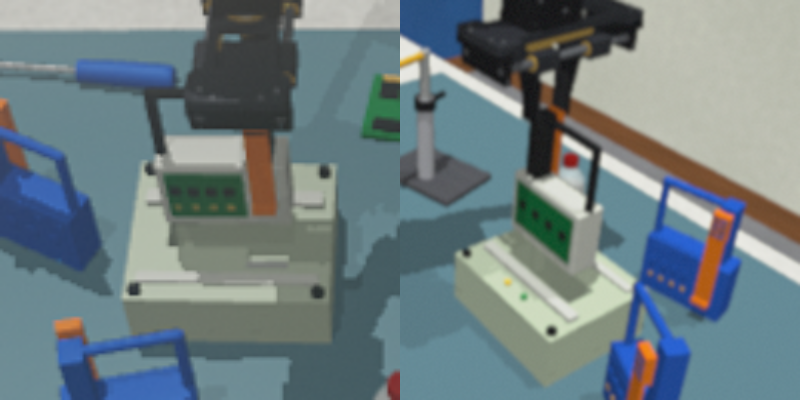

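The cartridge came out level, with the tab pressed and no force spike. Now I carry it to the spot in front of the hook tip, going back in x first to stay clear of the tip.

Emit:
step_arm(
  commands=[
    [[1,15,-14,0,0],[1,40,-36,0,0],[1,68,-61,0,0],[1,98,-88,0,0],[1,127,-114,0,-0.05],[1,160,-116,0,-0.1],[1,195,-117,0,-0.15],[1,230,-118,0,-0.2],[1,265,-119,0,-0.25],[1,290,-119,0,-0.266],[1,299,-119,0,-0.266],[1,299,-119,0,-0.266]],
  ],
)

```text
time: 6.85
tool_pos: [489.8, 164.6, 229.5]
eef_rot: [[-0.235, 0.972, -0.001], [0.972, 0.235, -0.0], [-0.0, -0.001, -1.0]]
ft_force: [-0.7, -0.1, -2.8]
grip_width: 0.368
```

Run:
```python
from h import *
s=telemetry.sense(); print(s['time'],s['tool_pos'],s['eef_rot'],s['ft_force'],s['moment'],s['grip_width'])
snap('scene','s2');snap('side','d2');snap('wrist','w2')
a=load('s2')['p'][90:260,250:400];b=load('d2')['p'][80:210,150:280]
cv2.imwrite('pics/x2.png',np.hstack([cv2.resize(a,(400,453))[:450],cv2.resize(b,(400,450))]))
for t in 's2','d2','w2':
    L=load(t);P=cloud(L);hsv=cv2.cvtColor(L['p'],cv2.COLOR_BGR2HSV).astype(int);H,S,V=hsv[...,0],hsv[...,1],hsv[...,2];z=P[...,2];ok=L['d']>0
    q=P[ok&(H>18)&(H<30)&(S>140)&(z>190)&(z<245)&(P[...,0]>500)&(P[...,0]<700)&(abs(P[...,1]-150)<60)]
    print(t,'hook',len(q))
    if len(q)>10:
        c=q[:,:2];print(np.percentile(q,[2,50,98],axis=0).round(1).tolist(),np.polyfit(c[:,0],c[:,1],1).round(4)); k=(c[:,0]>560)&(c[:,0]<630); print('barz',np.percentile(q[k,2],[5,50,90,98]).round(1), 'tipz',np.percentile(q[c[:,0]<556,2],[50,95]) if (c[:,0]<556).any() else 0)
    w=ok&(S<45)&(V>100)&(z>150)&(z<200)&(abs(P[...,0]-498)<40)&(abs(P[...,1]-128)<75); q=P[w]; print(' white',len(q),np.percentile(q,[2,50,98],axis=0).round(1).tolist() if len(q)>10 else 0)
    if len(q)>50:
        top=q[q[:,2]>np.percentile(q[:,2],60)];print(' tilt dz/dxy',np.linalg.lstsq(np.c_[top[:,:2],np.ones(len(top))],top[:,2],rcond=None)[0].round(3))
```

```text
6.85 [489.77126024 164.57914841 229.50972131] [[-2.35461786e-01  9.71882977e-01 -1.10705734e-03]
 [ 9.71883603e-01  2.35461517e-01 -3.69269604e-04]
 [-9.82174417e-05 -1.16287976e-03 -9.99999319e-01]] [-0.70222414 -0.06501988 -2.80238271] [ 0.06296535 -0.00364208  0.0366061 ] 0.36762405184215774
s2 hook 129
[[545.8, 141.3, 217.2], [590.5, 152.3, 224.3], [634.0, 164.5, 236.0]] [ 0.2257 19.2409]
barz [218.1 223.9 227.1 228.9] tipz [228.30459917 236.95253571]
 white 368 [[476.6, 76.2, 152.6], [500.1, 114.2, 184.5], [522.5, 185.4, 189.5]]
 tilt dz/dxy [1.00000e-02 1.30000e-02 1.80492e+02]
d2 hook 58
[[547.8, 138.6, 217.3], [586.3, 147.6, 221.1], [635.3, 161.0, 225.3]] [ 0.2274 14.8915]
barz [217.7 221.1 223.  223.6] tipz [221.35284667 230.07093929]
 white 412 [[466.6, 72.0, 152.2], [492.8, 99.4, 182.5], [520.6, 174.8, 186.7]]
 tilt dz/dxy [ 5.00000e-03 -4.00000e-03  1.83527e+02]
w2 hook 0
 white 1801 [[465.5, 80.0, 153.1], [488.0, 172.5, 184.9], [518.3, 185.6, 187.2]]
 tilt dz/dxy [-2.00000e-03  8.00000e-03  1.85767e+02]
```

View pics/x2.png

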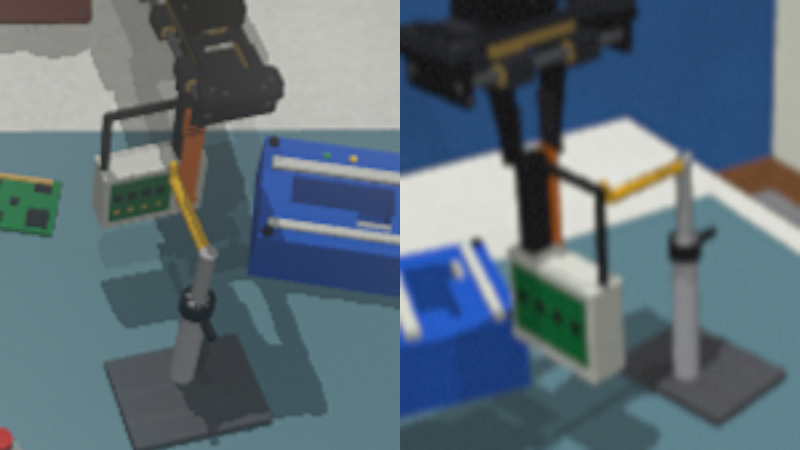

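The cartridge is level (tilt under 0.013). The bow's underside is at about z 255.5, the hook tip at about 236 and the bar top at about 224, so it will clear. I slide it over the hook.

Emit:
step_arm(
  commands=[
    [[1,0,8,0,0],[1,0,20,0,0],[1,0,33,0,0],[1,0,46,0,0],[1,0,59,0,0],[1,0,72,0,0],[1,0,84,0,0],[1,0,94,0,0],[1,0,100,0,0],[1,0,100,0,0]],
  ],
)

```text
time: 8.0
tool_pos: [588.2, 187.1, 229.8]
eef_rot: [[-0.233, 0.972, -0.0], [0.972, 0.233, -0.0], [-0.0, -0.0, -1.0]]
ft_force: [-0.2, 0.4, -4.0]
grip_width: 0.369
```

Emit:
step_arm(
  commands=[
    [[1,0,0,4,0],[1,0,0,9,0],[1,0,0,14,0],[1,0,0,18,0],[1,0,0,21,0],[1,0,0,23,0],[1,0,0,24,0],[1,0,0,24,0],[1,0,0,24,0]],
  ],
)

```text
time: 8.9
tool_pos: [587.6, 187.3, 206.4]
eef_rot: [[-0.234, 0.972, 0.0], [0.972, 0.234, 0.0], [-0.0, 0.0, -1.0]]
ft_force: [-0.3, 0.3, -2.5]
grip_width: 0.369
```

Run:
```python
from h import *
s=telemetry.sense(); print(s['time'],s['tool_pos'],s['ft_force'],s['moment'],s['grip_width'])
snap('scene','s3');snap('side','d3')
a=load('s3')['p'][130:230,270:370];b=load('d3')['p'][100:200,190:290]
cv2.imwrite('pics/x3.png',np.hstack([cv2.resize(a,(400,400)),cv2.resize(b,(400,400))]))
```

```text
8.9 [587.61846078 187.26353416 206.36771666] [-0.3094746   0.32276746 -2.49462511] [ 0.04679086  0.05254773 -0.00020537] 0.3694264993566289
```

View pics/x3.png

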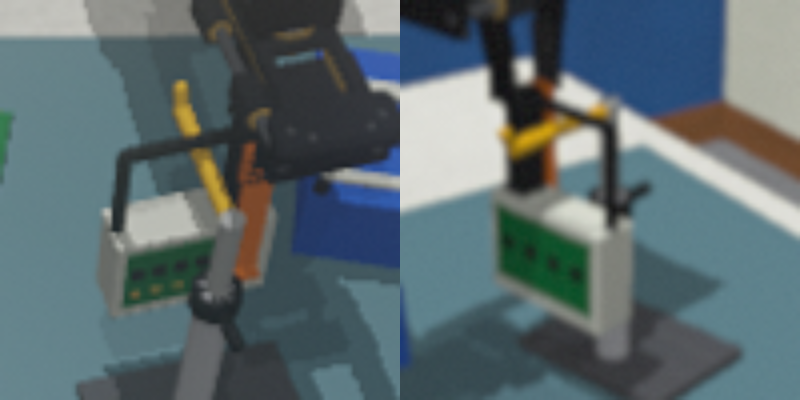

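The hook runs through the window under the bow, level bar at about (205,160) in the left crop, with the cartridge still level. I lower it in small steps, watching the force.

Emit:
step_arm(
  commands=[
    [[1,0,0,1,0],[1,0,0,2,0],[1,0,0,3,0],[1,0,0,4,0],[1,0,0,4,0],[1,0,0,4,0]],
  ],
)

```text
time: 9.6
tool_pos: [587.4, 187.2, 202.1]
eef_rot: [[-0.234, 0.972, -0.0], [0.972, 0.234, -0.0], [0.0, -0.0, -1.0]]
ft_force: [0.3, 0.3, -3.5]
grip_width: 0.369
```

Emit:
step_arm(
  commands=[
    [[1,0,0,0.5,0],[1,0,0,1,0],[1,0,0,1.5,0],[1,0,0,2,0],[1,0,0,2,0],[1,0,0,2,0]],
  ],
)

```text
time: 10.2
tool_pos: [587.5, 187.2, 200.1]
eef_rot: [[-0.234, 0.972, -0.0], [0.972, 0.234, -0.0], [0.0, -0.0, -1.0]]
ft_force: [-0.6, -0.8, -3.6]
grip_width: 0.374
```

Emit:
step_arm(
  commands=[
    [[1,0,0,0.5,0],[1,0,0,1,0],[1,0,0,1,0],[1,0,0,1,0]],
  ],
)

```text
time: 10.6
tool_pos: [587.5, 187.2, 199.1]
eef_rot: [[-0.234, 0.972, -0.0], [0.972, 0.234, -0.0], [-0.0, -0.0, -1.0]]
ft_force: [-0.3, 0.0, -4.4]
grip_width: 0.368
```

Emit:
step_arm(
  commands=[
    [[1,0,0,0.5,0],[1,0,0,1,0],[1,0,0,1,0],[1,0,0,1,0]],
  ],
)

```text
time: 11.0
tool_pos: [587.6, 187.3, 198.5]
eef_rot: [[-0.234, 0.972, 0.0], [0.972, 0.234, 0.0], [-0.0, 0.0, -1.0]]
ft_force: [0.2, 0.3, -1.9]
grip_width: 0.369
```

Emit:
step_arm(
  commands=[
    [[1,0,0,0.5,0],[1,0,0,1,0],[1,0,0,1,0],[1,0,0,1,0]],
  ],
)

```text
time: 11.4
tool_pos: [587.6, 187.4, 197.7]
eef_rot: [[-0.234, 0.972, 0.001], [0.972, 0.234, 0.0], [0.0, 0.001, -1.0]]
ft_force: [-1.3, 0.2, 1.7]
grip_width: 0.369
```

The hook now carries it: the force went from -3.5 to +1.7 N. I open gradually.

Emit:
step_arm(
  commands=[
    [[0.25,0,0,0,0],[0.2,0,0,0,0],[0.16,0,0,0,0],[0.12,0,0,0,0],[0.08,0,0,0,0],[0.04,0,0,0,0],[0.0,0,0,0,0],[-0.05,0,0,0,0],[-0.1,0,0,0,0],[-0.2,0,0,0,0],[-0.3,0,0,0,0],[-0.3,0,0,0,0]],
  ],
)

```text
time: 12.6
tool_pos: [587.3, 187.1, 197.0]
eef_rot: [[-0.234, 0.972, -0.0], [0.972, 0.234, -0.0], [-0.0, -0.0, -1.0]]
ft_force: [-0.4, -0.0, 0.4]
grip_width: 0.637
```

Run:
```python
from h import *
s=telemetry.sense(); print(s['time'],s['tool_pos'],s['ft_force'],s['moment'],s['grip_width'])
snap('scene','s4');snap('side','d4')
a=load('s4')['p'][130:230,270:370];b=load('d4')['p'][100:200,190:290]
cv2.imwrite('pics/x4.png',np.hstack([cv2.resize(a,(400,400)),cv2.resize(b,(400,400))]))
```

```text
12.6 [587.3289924  187.12996343 197.03370098] [-0.35620139 -0.01375715  0.4114838 ] [-0.01465428  0.03121428 -0.0022061 ] 0.6370821398423459
```

View pics/x4.png

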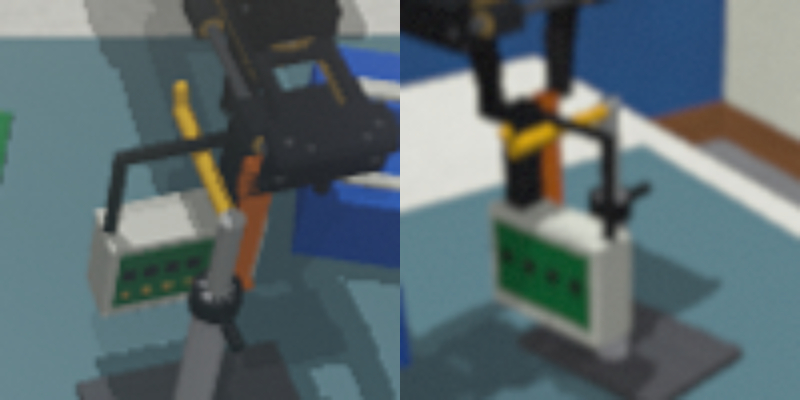

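It hangs on the bar and nothing loads the wrist. I open fully and withdraw straight up.

Emit:
step_arm(
  commands=[
    [[-0.6,0,0,0,0],[-1,0,0,0,0],[-1,0,0,0,0],[-1,0,0,0,0],[-1,0,0,-4,0],[-1,0,0,-14,0],[-1,0,0,-28,0],[-1,0,0,-48,0],[-1,0,0,-75,0],[-1,0,0,-105,0],[-1,0,0,-135,0],[-1,0,0,-150,0]],
  ],
)

```text
time: 13.9
tool_pos: [588.6, 187.5, 352.3]
eef_rot: [[-0.234, 0.972, 0.006], [0.972, 0.234, 0.001], [-0.0, 0.006, -1.0]]
ft_force: [-0.1, -0.5, -0.5]
grip_width: 1.003
```

Emit:
step_arm(
  commands=[
    [[-1,0,-20,0,0],[-1,0,-50,0,0],[-1,0,-80,0,0],[-1,0,-110,0,0],[-1,0,-130,0,0],[-1,0,-130,0,0],[-1,0,-130,0,0],[-1,0,-130,0,0],[-1,0,-130,0,0],[-1,0,-130,0,0],[-1,0,-130,0,0],[-1,0,-130,0,0]],
  ],
)

```text
time: 15.1
tool_pos: [461.2, 156.8, 346.9]
eef_rot: [[-0.234, 0.972, -0.0], [0.972, 0.234, -0.0], [0.0, -0.0, -1.0]]
ft_force: [0.1, -0.7, 0.8]
grip_width: 1.0
```

Run:
```python
from h import *
s=telemetry.sense(); print(s['time'],s['tool_pos'],s['ft_force'],s['grip_width'])
snap('scene','s5');snap('side','d5')
a=cv2.resize(load('s5')['p'],(533,400));b=load('d5')['p'][100:250,180:280]
cv2.imwrite('pics/x5.png',np.hstack([a,cv2.resize(b,(267,400))]))
for t in 's5','d5':
    L=load(t);P=cloud(L);hsv=cv2.cvtColor(L['p'],cv2.COLOR_BGR2HSV).astype(int);S,V=hsv[...,1],hsv[...,2];z=P[...,2]
    q=P[(L['d']>0)&(V<75)&(z>215)&(z<250)&(abs(P[...,0]-590)<50)&(abs(P[...,1]-150)<70)]
    print(t,'bow',len(q),np.percentile(q,[2,50,98],axis=0).round(1).tolist(),np.polyfit(q[:,1],q[:,2],1).round(3))
d=cv2.absdiff(load('s5')['p'],load('s0')['p']).max(-1)>50
print({k:int(d[y0:y1,x0:x1].sum()) for k,(x0,x1,y0,y1) in dict(board=(236,274,152,180),bottle=(238,262,250,282),driver=(112,180,148,162)).items()})
```

```text
15.1 [461.23348354 156.83355777 346.92860037] [ 0.05326211 -0.7423161   0.75831176] 1.0000000277350856
s5 bow 214 [[569.6, 98.3, 217.7], [590.8, 163.6, 233.3], [606.3, 192.8, 238.4]] [1.60000e-02 2.29301e+02]
d5 bow 107 [[569.3, 97.0, 216.9], [584.2, 160.6, 229.4], [603.4, 181.9, 234.9]] [1.00000e-02 2.26401e+02]
{'board': 0, 'bottle': 0, 'driver': 0}
```

View pics/x5.png

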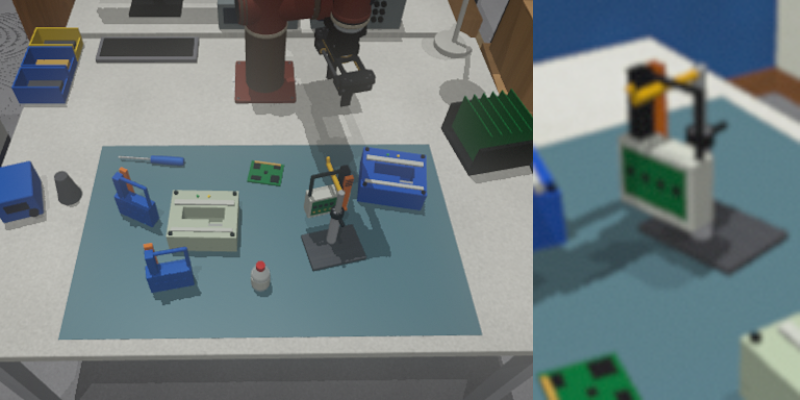

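The cartridge hangs level on the hook at about (325,195), and the dock at (205,220) is empty. The bystanders haven't moved and the gripper is well clear. I'm handing the job in.

```bash
python3 -c "
from h import *
print(workorder.job_done())"
```

```text
the job is handed in; nothing more can be done
None
```

The white cartridge is hanging by its bow handle on the yellow hook, and I handed the job in at about 15 s of the 56 s allowed.

- **Unlatching:** I squeezed the tab against the grip block to an opening of about 32 mm. That is slightly under the 34 mm expected. The cartridge then lifted straight out, with the wrist force reading no more than 5 N, about the cartridge's own weight.
- **Hanging:** I slid it over the hook about 60 mm out and lowered it in 1 mm steps. The vertical force went from about -4 N to +1.7 N, showing the hook carried it. I then opened the gripper gradually and withdrew up and away.
- **Last checks:** In both camera views the cartridge hangs level, with the bow sloping no more than 0.016. The wrist force is near zero, and the gripper is about 200 mm clear of the cartridge. Comparing images from start and end shows no change at the board, bottle or screwdriver.
- **Disagreement:** The two fixed cameras differed by 3 to 4 mm on heights and positions. I settled the hook height by feel, and contact came at about 224 mm.

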